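Sort the mixed pocket of the furniture-foot carousel

TASK

One pocket of the carousel has got mixed: it holds one round and one square furniture foot. Turn the carousel until that pocket squarely faces the front pointer and let it come to rest, with the feet still standing in it; then take out both feet and set each down upright (not dropped) in the tray that already holds a foot of its kind, fully inside the tray and on its floor. All other feet stay standing in their pockets and trays, and the try square and sanding block stay where they are.

Things in the scene. Friction and masses are not known exactly. Their poses are not given: they have to be found in the camera images.
- carousel: Fixed base of the carousel: low steel plinth and upright centre post (28 mm across, cap 48 mm across, top 139 mm above the bench). Origin on the turning axis at bench level; its -x axis points to its front
- pointer (a point): Top of the front pointer, a small dark steel block (22 x 30 x 22 mm) on the bench, 205 mm from the turning axis, just outside the turntable's rim; fixed
- guard (a point): Centre of the fixed wire guard, on the turning axis 133 mm above the bench: a flat fan of wires (130 to 136 mm above the bench) out to 140 mm from the axis, over all except the open sector 62 degrees either side of the front. It stops a gripper from reaching down to the feet beneath
- turntable (a joint): Turning since the start, rad, anticlockwise from above positive; endless both ways, light drag (2 to 4 N at a peg) stops it when no longer pushed. Dark wooden disc 370 mm across, top 50 mm above the bench, four equal pockets parted by radial plywood fences (8 mm thick, 22 mm high, 25 to 160 mm from the axis)
- pocket (a point): Middle of the mixed pocket, on the disc's top (50 mm above the bench), 115 mm from the axis; turns with the disc; its -x axis points radially outwards. Its round and square foot stand side by side, 90 mm apart across the pocket, either way round. The pockets to its sides hold two round feet and two square feet; the one opposite is empty
- peg0 (a point): Top of an upright aluminium push peg, 16 mm across, 100 mm tall, its top 150 mm above the bench, on the disc at the outer end of a fence, 172 mm from the axis (outside the guard), 45 degrees anticlockwise (from above) from the middle of the mixed pocket
- peg1 (a point): Top of an upright aluminium push peg, 16 mm across, 100 mm tall, its top 150 mm above the bench, on the disc at the outer end of a fence, 172 mm from the axis (outside the guard), 135 degrees anticlockwise (from above) from the middle of the mixed pocket
- peg2 (a point): Top of an upright aluminium push peg, 16 mm across, 100 mm tall, its top 150 mm above the bench, on the disc at the outer end of a fence, 172 mm from the axis (outside the guard), 225 degrees anticlockwise (from above) from the middle of the mixed pocket
- peg3 (a point): Top of an upright aluminium push peg, 16 mm across, 100 mm tall, its top 150 mm above the bench, on the disc at the outer end of a fence, 172 mm from the axis (outside the guard), 315 degrees anticlockwise (from above) from the middle of the mixed pocket
- foot_round_c (a point): The round foot of the mixed pocket: pale beech cylinder 50 mm across, 70 mm tall, about 0.12 kg, with two thin dark turned lines 17 to 27 mm above its underside. Origin at its centre, 35 mm above its underside; z is up along the foot
- foot_square_c (a point): The square foot of the mixed pocket: pale beech block 50 x 50 mm, 70 mm tall, about 0.12 kg, with a thin dark line 17 mm above its underside. Origin at its centre, 35 mm above its underside; z is up along the foot; x and y are square to its faces
- tray_round: Open plywood tray, 180 x 180 x 40 mm, walls and floor 6 mm thick, fixed to the bench, in which another round foot already stands near its far (+x) side. Origin under its centre at bench level, x and y along its sides
- tray_square: Open plywood tray of the same make, in which another square foot already stands near its far (+x) side. Origin under its centre at bench level, x and y along its sides
- in_round_c (a point): Round foot like the other, already standing in the tray for round feet. Origin at its centre, 35 mm above its underside; z is up along the foot
- in_square_c (a point): Square foot like the other, already standing in the tray for square feet. Origin at its centre, 35 mm above its underside; z is up along the foot
- rack_round1_c (a point): Round foot of the same kind, standing in the pocket that holds two round feet; stays on the carousel. Origin at its centre, 35 mm above its underside; z is up along the foot
- rack_round2_c (a point): Round foot of the same kind, standing in the pocket that holds two round feet; stays on the carousel. Origin at its centre, 35 mm above its underside; z is up along the foot
- rack_square1_c (a point): Square foot of the same kind, standing in the pocket that holds two square feet; stays on the carousel. Origin at its centre, 35 mm above its underside; z is up along the foot
- rack_square2_c (a point): Square foot of the same kind, standing in the pocket that holds two square feet; stays on the carousel. Origin at its centre, 35 mm above its underside; z is up along the foot
- try_square_c (a point): Joiner's try square lying on the bench: stock 110 x 22 x 16 mm, steel blade 150 mm; the point is the middle of the stock
- sanding_block_c (a point): Cork sanding block on the bench, 120 x 65 x 30 mm; the point is its centre

How it is judged:
By the outcome, as a careful person would: the job done as asked, in the order asked, and still so for the second after the job is handed in, with the robot touching nothing.
It also fails if it takes over 72 s, if anything falls off the work surface, if the arm or the gripper's body presses on something with over 40 N, if the wrist force passes 120 N, or if a joint passes its speed limit or range.

ROBOT

A 6-joint arm with a two-finger parallel gripper is mounted at the origin on the work surface. World frame = base frame: x ahead of the robot, y to its left, z up, the work surface at z = 0. Lengths are in m, angles in rad, forces in N, time in s.
With the tool pointing down it reaches from about 0.375 to 0.975 m from the base axis. Payload 3.8 kg.
Tool frame: the origin (TCP) lies between the finger pads; the fingertips stand 22 mm ahead of it and the grasp point (between the pads) lies 3 mm ahead of it (bot.finger_overhang is the distance from the TCP to the fingertips, in m); x points along the fingers, y is the direction in which the jaws open and shut, and the axes are right-handed (so a half turn about x gives the same grasp; the last joint's range is limited). The gripper opens to 85 mm and grips with 20 to 120 N. Pads are 22 mm wide; open, the fingers measure 114 mm over their backs; the gripper's body (76 mm by 85 mm) begins 54 mm behind the grasp point. The pads swing forward as they close: fully open they stand 13 mm farther back than shut.
Start: joints at [1.142, 0.264, 1.604, -0, 1.274, -0.037], TCP at [0.258, 0.624, 0.253] pointing down, gripper open.
Joint ranges: [-2.63, 2.63], [-0.94, 2.18], [0.31, 2.57], [-1.31, 4.45], [0, 2.66], [-2.55, 2.55]. Speed limits (rad/s): [2.57, 2.57, 3.14, 3.14, 3.14, 3.14].

INTERFACE

Orientations are given as a rotation vector (axis times angle).
In Python, from workcell import bot gives the robot as it stands. The module is installed in compiled form; this text tells all that it offers.
- The arm moves only by the tool arm_command, never from a script. Its argument "series" is a list that holds one entry, the list of rows, each a list of 7 numbers: the turn, a rotation vector about the tool's x, y, z in rad, then the shift along the tool's x, y, z in cm, then the opening, from 0 (shut) to 1 (fully open). In form: [[[rx, ry, rz, x, y, z, grip], ...]]. A call has 1 to 10 rows; each row shifts and turns the pose as measured when the row begins, along the tool's axes as they then stand; what a row does not reach is not made up. A row lasts 1/10 s, in which the tool goes at most 50 mm and 8.59 degrees, less where a joint would pass 70% of its speed; a pose out of reach is approached as far as the arm can. A call is refused whole if a number of a shift passes 5 or a number of a turn 0.15, either way. A call with a gripper value outside its range is refused whole. The fingers move at their own pace and stop on an object; "newtons" is the grip in N (left out, the last holds). Time passes only in rows, so rows that do not move let the fingers close. It gives the time, the measured TCP pose, the force and the opening at its end, in the units of the state.
- bot.read_state(): the state, without advancing time (a new reading comes with each control period).
- bot.read_camera(name): name is "side" or "top" or "wrist"; returns (picture, depth): 420x560x3 uint8, blue, green, red; 420x560 float32, m along the optical axis (not along the pixel's ray), 0 where there is no reading.
- bot.camera_info(name): a dict with "K" (3x3 intrinsics, pixels), "extrinsics" (4x4, takes a point from camera to world coordinates). Camera axes: x right, y down, z forward; pixel columns grow to the right and rows downward; lengths in m; the calibration is good to about 2 mm. A picture is of the moment at which its call begins: read the wrist's pose just before it. camera_info takes no time and is no camera call; for the wrist camera it gives the pose at the moment of the call.
- bot.finish_job(): hands the job in, once; it reports no verdict.
The state is a dict: "time": time; "q": joint angles; "joint_vel": joint speeds; "joint_torque": joint torques, N m; "tool_pos": TCP position; "tcp_rot": TCP orientation; "wrist_force": force on the tool from outside, world axes, zero at the start; "torque": the same for the moment, N m; "width": opening from 0.0 (shut) to 1.0 (fully open).
Only numpy, scipy, OpenCV 4.12 (cv2) and the standard library are available. Lean on these libraries where they do the work, as an engineer would, in place of code of your own. Each camera call takes 0.05 s, during which the arm holds its last target.

## Working session

There is one attempt and no reset: what is moved stays moved. The work goes in short steps, Python scripts to look and compute and a tool call to move; the robot and the scene stay as the last step left them, time stands still between calls to the robot, and variables do not carry over. Pictures are saved under pics/ and viewed, and the job is handed in when it is done.

Besides the shell and the picture viewer there is one more tool, called by a JSON object that holds its "name" and its "arguments", one argument or row to a line. arm_command: Moves the arm, as the interface text tells. Its arguments: {"type":"object","properties":{"series":{"type":"array"},"newtons":{"type":"number"}},"required":["series"]}

```bash
mkdir -p pics; ls
python3 - <<'E'
from workcell import bot
import cv2,numpy as np
s=bot.read_state();print(s)
for n in ("top","side"):
    p,d=bot.read_camera(n);cv2.imwrite(f"pics/{n}0.png",p);np.save(f"{n}0.npy",d)
    i=bot.camera_info(n);print(n,i["K"],i["extrinsics"])
E
```

```text
pics
{'time': 0.0, 'q': array([ 1.14209045e+00,  2.64748372e-01,  1.60539485e+00, -1.38781084e-05,
        1.27368524e+00, -3.68832002e-02]), 'joint_vel': array([-0.0005918 ,  0.00078403, -0.00038567, -0.00058309, -0.00035025,
        0.00025387]), 'joint_torque': array([ 1.43837551e-04, -5.15128398e+01, -3.67302096e+01,  2.90598646e-04,
        1.29886487e-02,  2.70825836e-05]), 'tool_pos': array([0.25747395, 0.62322115, 0.25195393]), 'tcp_rot': array([ 0.30567822,  1.54935658, -0.30911852]), 'wrist_force': array([-0.45252731, -0.12826353, -0.6536649 ]), 'torque': array([ 0.04077926, -0.05401829, -0.00027515]), 'width': 0.997659352930235}
top [[457.34275589   0.         280.0662012 ]
 [  0.         457.34275589 214.25202149]
 [  0.           0.           1.        ]] [[ 0.02202422 -0.99732015  0.06976714  0.54341534]
 [-0.99975496 -0.02181504  0.00375883  0.01285921]
 [-0.00222679 -0.06983283 -0.99755622  1.11202986]
 [ 0.          0.          0.          1.        ]]
side [[424.38569785   0.         279.20461546]
 [  0.         424.38569785 209.57805315]
 [  0.           0.           1.        ]] [[ 0.89062035 -0.26317892  0.3708534   0.21484175]
 [-0.45443384 -0.54536782  0.70431799 -0.72774433]
 [ 0.01688986 -0.79580827 -0.60531308  0.77511387]
 [ 0.          0.          0.          1.        ]]
```

View pics/top0.png

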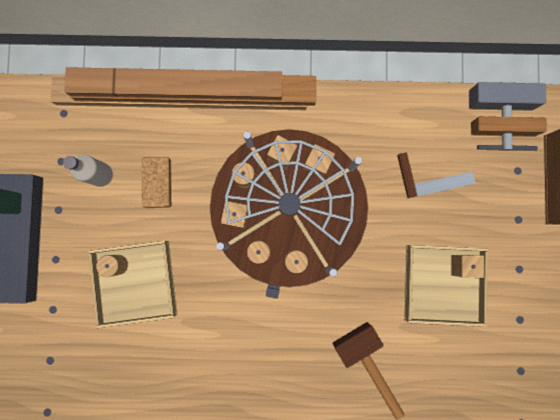

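View pics/side0.png

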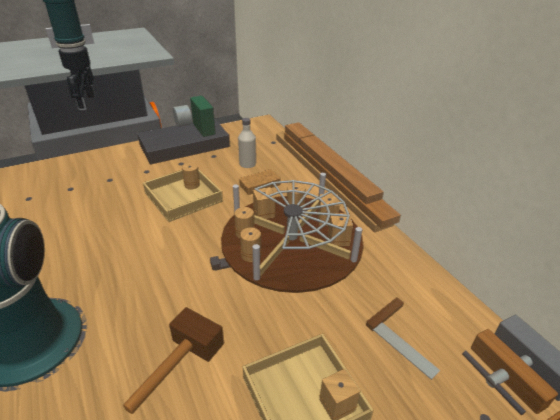

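Top view: mixed pocket on the left of the carousel (round at 243,174; square at 234,214); pegs at (247,135), (220,246), (333,272), (358,160); pointer (273,291). The round tray is on the left (133,284) and the square tray on the right (446,286). Now measuring.

```bash
cat > h.py <<'E'
import numpy as np,cv2
from workcell import bot
from scipy.spatial.transform import Rotation as R
def px2w(name,u,v,z):
    i=bot.camera_info(name);K=i["K"];T=i["extrinsics"]
    r=T[:3,:3]@np.linalg.solve(K,[u,v,1.]);o=T[:3,3]
    return o+r*(z-o[2])/r[2]
def w2px(name,p):
    i=bot.camera_info(name);K=i["K"];T=i["extrinsics"]
    c=T[:3,:3].T@(np.asarray(p)-T[:3,3]);q=K@c;return q[:2]/q[2]
def cloud(name,d):
    i=bot.camera_info(name);K=i["K"];T=i["extrinsics"]
    v,u=np.mgrid[:d.shape[0],:d.shape[1]]
    c=np.stack([(u-K[0,2])/K[0,0]*d,(v-K[1,2])/K[1,1]*d,d],-1)
    w=c@T[:3,:3].T+T[:3,3]; w[d==0]=np.nan; return w
E
python3 - <<'E'
from h import *
p=cv2.imread("pics/top0.png");d=np.load("top0.npy");w=cloud("top",d)
def pr(n,a):print(n,np.round(a,4))
for n,u,v in [("peg3",247,135),("peg0",220,246),("peg1",333,272),("peg2",358,160)]: pr(n,px2w("top",u,v,.15)); 
pr("cap",px2w("top",289,204,.139)); pr("pointer",px2w("top",273,291,.022))
# feet tops: points z in .112-.128
for n,u,v in [("rmix",243,174),("smix",234,214),("r1",258,252),("r2",297,262)]:
    s=w[v-18:v+18,u-18:u+18].reshape(-1,3); m=np.abs(s[:,2]-.12)<.006; s=s[m]; pr(n,[*np.median(s,0),*((s.min(0)+s.max(0))/2),len(s)])
for n,u,v in [("inr",108,265),("insq",473,266)]:
    s=w[v-18:v+18,u-18:u+18].reshape(-1,3); m=np.abs(s[:,2]-.076)<.008; s=s[m]; pr(n,[*np.median(s,0),*((s.min(0)+s.max(0))/2),len(s)])
cv2.imwrite("pics/z1.png",cv2.resize(p[110:310,190:390],(800,800),interpolation=cv2.INTER_CUBIC)[:, :][0:800:1][:600])
a=np.hstack([p[230:340,80:190],p[230:340,395:505]]);cv2.imwrite("pics/z2.png",cv2.resize(a,(800,400),interpolation=cv2.INTER_CUBIC))
# disc fit
m=np.abs(w[...,2]-.05)<.004; s=w[m&(np.hypot(w[...,0]-px2w("top",289,204,.139)[0],w[...,1]-px2w("top",289,204,.139)[1])<.22)]
for q in range(1):
    (c,r)=cv2.minEnclosingCircle(s[:,:2].astype(np.float32));print(c,r)
E
```

```text
peg3 [0.7787 0.0908 0.15  ]
peg0 [0.5412 0.1411 0.15  ]
peg1 [ 0.4922 -0.0968  0.15  ]
peg2 [ 0.7299 -0.1466  0.15  ]
cap [ 0.6338 -0.0021  0.139 ]
pointer [0.4376 0.0296 0.022 ]
rmix [7.015e-01 9.700e-02 1.208e-01 7.004e-01 9.970e-02 1.197e-01 3.100e+02]
smix [6.129e-01 1.128e-01 1.211e-01 6.103e-01 1.168e-01 1.205e-01 4.220e+02]
r1 [5.300e-01 6.080e-02 1.213e-01 5.300e-01 6.140e-02 1.212e-01 4.090e+02]
r2 [ 5.106e-01 -2.040e-02  1.210e-01  5.102e-01 -2.020e-02  1.207e-01
  4.100e+02]
inr [4.909e-01 4.019e-01 7.680e-02 4.913e-01 4.036e-01 7.580e-02 4.040e+02]
insq [ 5.068e-01 -4.173e-01  7.710e-02  5.079e-01 -4.192e-01  7.520e-02
  5.130e+02]
(0.6355568766593933, -0.003382602473720908) 0.1851661503314972
```

View pics/z1.png

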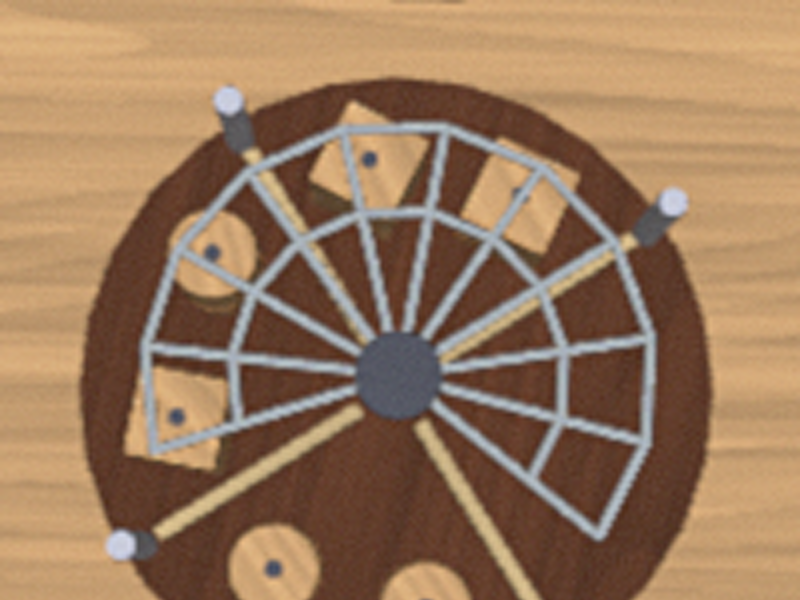

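View pics/z2.png

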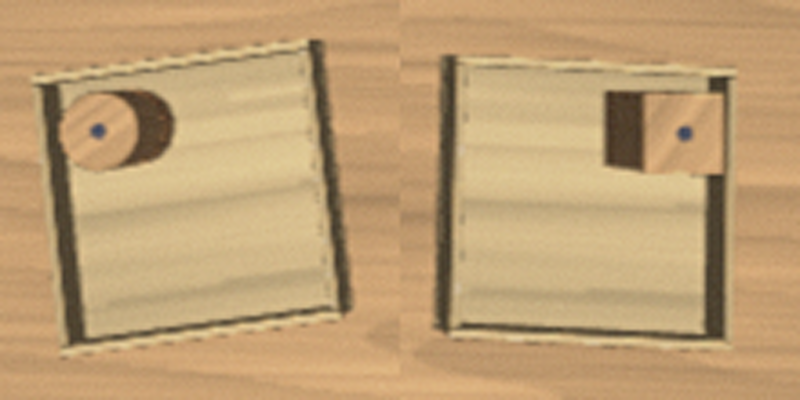

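Run:
```python
from h import *
p=cv2.imread("pics/top0.png");d=np.load("top0.npy");w=cloud("top",d)
C=np.array([.6355,-.003])
g=p.max(2)
s=[]
for v in range(284,302):
  for u in range(262,285):
    q=w[v,u]
    if g[v,u]<80 and abs(q[2]-.022)<.006 : s.append(px2w("top",u,v,.022))
s=np.array(s);m=s[:,:2].mean(0);print(len(s),m,s.min(0),s.max(0));dd=m-C;print(np.hypot(*dd),np.degrees(np.arctan2(dd[1],dd[0])))
print(cv2.minAreaRect((s[:,:2]*1000).astype(np.float32)))
# side cam check
cv2.imwrite("pics/ptr.png",np.hstack([cv2.resize(p[270:310,250:300],(400,320),interpolation=cv2.INTER_NEAREST),cv2.resize(cv2.imread("pics/side0.png")[245:285,195:245],(400,320),interpolation=cv2.INTER_NEAREST)]))
# trays
for n,c in (("round",(.455,.345)),("square",(.455,-.35))):
    m=(np.abs(w[...,2]-.04)<.006)&(np.hypot(w[...,0]-c[0],w[...,1]-c[1])<.16)
    q=(w[m][:,:2]*1000).astype(np.float32);print(n,len(q),cv2.minAreaRect(q))
# squares
for n,c in (("smix",(.6129,.1128)),("insq",(.507,-.418))):
    zz=.12 if n=="smix" else .076
    m=(np.abs(w[...,2]-zz)<.006)&(np.hypot(w[...,0]-c[0],w[...,1]-c[1])<.045)
    q=(w[m][:,:2]*1000).astype(np.float32);print(n,len(q),cv2.minAreaRect(q))
```

```text
8 [0.44377581 0.03008603] [0.44242427 0.02030948 0.022     ] [0.44466026 0.03925935 0.022     ]
0.19455808654804083 170.2088462390239
((443.8709716796875, 29.730125427246094), (19.031415939331055, 1.5400663614273071), 81.89530944824219)
round 941 ((448.49853515625, 360.1748046875), (180.2167205810547, 181.13526916503906), 8.730417251586914)
square 948 ((461.61785888671875, -377.033203125), (181.1472930908203, 180.0319061279297), 88.56385803222656)
smix 422 ((611.1292114257812, 116.09169006347656), (50.61015319824219, 49.63306427001953), 79.93485260009766)
insq 502 ((508.5909729003906, -419.0250244140625), (49.588623046875, 51.705135345458984), 1.5823674201965332)
```

View pics/ptr.png

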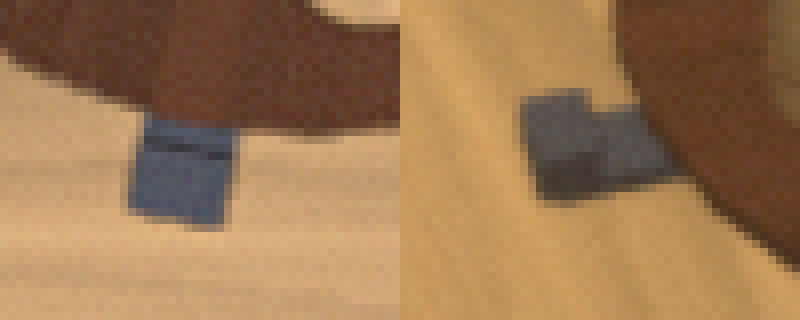

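Run:
```python
from h import *
p=cv2.imread("pics/top0.png").astype(int)
C=np.array([.6355,-.003])
b=p[...,0]-p[...,2]
s=[]
for v in range(282,302):
  for u in range(260,286):
    if b[v,u]>5: s.append((u,v))
s=np.array(s);print(len(s),s.min(0),s.max(0))
# row centers
for v in range(s[:,1].min(),s[:,1].max()+1): 
    us=s[s[:,1]==v,0]; print(v,us.min(),us.max())
for u,v in [(s[:,0].mean(),s[:,1].mean())]:
    for z in (.022,):
        m=px2w("top",u,v,z)[:2];dd=m-C;print(m,np.hypot(*dd),np.degrees(np.arctan2(dd[1],dd[0])))
q=np.array([px2w("top",u,v,.022)[:2]*1000 for u,v in s],np.float32);print(cv2.minAreaRect(q))
for k in (205,):
  for a in (169,170,171,172):print(a,w2px("top",[C[0]+.205*np.cos(np.radians(a)),C[1]+.205*np.sin(np.radians(a)),.022]))
```

```text
117 [267 285] [278 297]
285 269 270
286 268 278
287 269 278
288 268 278
289 268 278
290 267 277
291 267 277
292 267 277
293 267 277
294 267 277
295 267 276
296 270 276
297 275 276
[0.43790962 0.03098717] 0.2004921089354391 170.24016178764768
((438.4181823730469, 31.382671356201172), (25.03317642211914, 26.61835479736328), 80.07866668701172)
169 [270.22864417 292.37993888]
170 [271.71170367 292.69211525]
171 [273.20011708 292.97813743]
172 [274.69341417 293.23791093]
```

```bash
cat >> h.py <<'E'
def cur():
    s=bot.read_state();M=R.from_rotvec(s["tcp_rot"]).as_matrix();return s,M
def plan(targets,step=4.0,ang=.12,start=None):
    """targets: list of (x,y,z,psi_deg,nrows or None). prints rows from the present pose"""
    s,M=cur();P=s["tool_pos"].copy()
    psi=np.arctan2(M[1,1],M[0,1])
    first=True;out=[]
    for x,y,z,ps,n in targets:
        Rt=np.column_stack([[0,0,-1],[np.cos(np.radians(ps)),np.sin(np.radians(ps)),0],[np.sin(np.radians(ps)),-np.cos(np.radians(ps)),0]])
        T=np.array([x,y,z])
        rv=R.from_matrix(M.T@Rt).as_rotvec()
        if n is None:n=int(max(1,np.ceil(np.abs(T-P).max()*100/step),np.ceil(np.linalg.norm(T-P)*100/4.6),np.ceil(np.abs(rv).max()/ang)))
        for k in range(n):
            Mk=M@R.from_rotvec(rv*k/n).as_matrix()
            sh=Mk.T@(T-P)/n*100
            out.append(list(np.round(np.r_[rv/n,sh],2)))
        M=Rt;P=T
    return out
def show(rows,g):
    for i in range(0,len(rows),10): print("[["+",".join("["+",".join(f"{v:g}" for v in [*map(float,r),g])+"]" for r in rows[i:i+10])+"]]")
def st():
    s,M=cur();print("t",round(s["time"],2),"pos",np.round(s["tool_pos"],4),"psi",round(float(np.degrees(np.arctan2(M[1,1],M[0,1]))),2),"down",np.round(M[:,0],3),"F",np.round(s["wrist_force"],1),"w",round(float(s["width"]),3),"q",np.round(s["q"],2))
E
python3 - <<'E'
from h import *
st()
C=np.array([.6355,-.003]);a=np.radians(33.2)
x,y=C+.172*np.array([np.cos(a),np.sin(a)]);print(x,y)
for ps in (123.2,-56.8):
    r=plan([(x,y,.21,ps,None)]);print(len(r));show(r,.4)
E
```

```text
t 0.1 pos [0.2575 0.6233 0.2521] psi 67.55 down [-0.001 -0.002 -1.   ] F [-0.2 -0.6 -0.2] w 0.999 q [ 1.14  0.26  1.61 -0.    1.27 -0.04]
0.7794234619149414 0.09118087444071864
17
[[[-0.06,-0,0,0.25,-1.72,4.03,0.4],[-0.06,-0,0,0.25,-1.95,3.93,0.4],[-0.06,-0,0,0.25,-2.17,3.81,0.4],[-0.06,-0,0,0.25,-2.38,3.68,0.4],[-0.06,-0,0,0.25,-2.59,3.54,0.4],[-0.06,-0,0,0.25,-2.79,3.38,0.4],[-0.06,-0,0,0.25,-2.98,3.22,0.4],[-0.06,-0,0,0.25,-3.15,3.04,0.4],[-0.06,-0,0,0.25,-3.32,2.86,0.4],[-0.06,-0,0,0.25,-3.48,2.67,0.4]]]
[[[-0.06,-0,0,0.25,-3.63,2.46,0.4],[-0.06,-0,0,0.25,-3.76,2.25,0.4],[-0.06,-0,0,0.25,-3.88,2.03,0.4],[-0.06,-0,0,0.25,-3.99,1.81,0.4],[-0.06,-0,0,0.25,-4.09,1.58,0.4],[-0.06,-0,0,0.25,-4.17,1.34,0.4],[-0.06,-0,0,0.25,-4.24,1.1,0.4]]]
19
[[[0.11,0,0,0.22,-1.54,3.61,0.4],[0.11,0,0,0.22,-1.12,3.76,0.4],[0.11,0,0,0.22,-0.68,3.86,0.4],[0.11,0,0,0.22,-0.24,3.92,0.4],[0.11,0,0,0.22,0.21,3.92,0.4],[0.11,0,0,0.22,0.66,3.87,0.4],[0.11,0,0,0.22,1.09,3.77,0.4],[0.11,0,0,0.22,1.51,3.62,0.4],[0.11,0,0,0.22,1.92,3.42,0.4],[0.11,0,0,0.22,2.29,3.18,0.4]]]
[[[0.11,0,0,0.22,2.64,2.9,0.4],[0.11,0,0,0.22,2.96,2.58,0.4],[0.11,0,0,0.22,3.23,2.23,0.4],[0.11,0,0,0.22,3.46,1.84,0.4],[0.11,0,0,0.22,3.65,1.44,0.4],[0.11,0,0,0.22,3.79,1.01,0.4],[0.11,0,0,0.22,3.88,0.57,0.4],[0.11,0,0,0.22,3.92,0.13,0.4],[0.11,0,0,0.22,3.91,-0.32,0.4]]]
```

{"name": "arm_command", "arguments": {
  "series": [
    [[0.11,0,0,0.22,-1.54,3.61,0.4],[0.11,0,0,0.22,-1.12,3.76,0.4],[0.11,0,0,0.22,-0.68,3.86,0.4],[0.11,0,0,0.22,-0.24,3.92,0.4],[0.11,0,0,0.22,0.21,3.92,0.4],[0.11,0,0,0.22,0.66,3.87,0.4],[0.11,0,0,0.22,1.09,3.77,0.4],[0.11,0,0,0.22,1.51,3.62,0.4],[0.11,0,0,0.22,1.92,3.42,0.4],[0.11,0,0,0.22,2.29,3.18,0.4]]
  ],
  "newtons": 40
}}

```text
time: 1.1
tool_pos: [0.536, 0.336, 0.2228]
tcp_rot: [1.168, 1.232, -1.185]
wrist_force: [0.6, 1.0, 0.5]
width: 0.398
```

```bash
cat > p.py <<'E'
from h import *
import sys
st()
t=eval(sys.argv[1]);show(plan(t),float(sys.argv[2]))
E
python3 p.py "[(.779,.091,.21,-56.8,None),(.779,.091,.21,-56.8,2)]" .4
```

```text
t 1.1 pos [0.536  0.336  0.2228] psi 2.57 down [-0.008 -0.006 -1.   ] F [0.6 1.  0.5] w 0.398 q [ 0.52  0.21  1.73 -0.    1.22  0.48]
[[[0.12,0,0,0.14,2.58,2.84,0.4],[0.12,0,0,0.14,2.89,2.52,0.4],[0.12,0,0,0.14,3.16,2.18,0.4],[0.12,0,0,0.13,3.39,1.8,0.4],[0.12,0,0,0.13,3.57,1.4,0.4],[0.12,0,0,0.14,3.71,0.98,0.4],[0.12,0,0,0.14,3.79,0.55,0.4],[0.12,0,0,0.14,3.83,0.11,0.4],[0.12,0,0,0.14,3.82,-0.33,0.4],[0,0,0,0,0,0,0.4]]]
[[[0,0,0,0,0,0,0.4]]]
```

{"name": "arm_command", "arguments": {
  "series": [
    [[0.12,0,0,0.14,2.58,2.84,0.4],[0.12,0,0,0.14,2.89,2.52,0.4],[0.12,0,0,0.14,3.16,2.18,0.4],[0.12,0,0,0.13,3.39,1.8,0.4],[0.12,0,0,0.13,3.57,1.4,0.4],[0.12,0,0,0.14,3.71,0.98,0.4],[0.12,0,0,0.14,3.79,0.55,0.4],[0.12,0,0,0.14,3.83,0.11,0.4],[0.12,0,0,0.14,3.82,-0.33,0.4],[0,0,0,0,0,0,0.4]]
  ]
}}

```text
time: 2.1
tool_pos: [0.7762, 0.0635, 0.2001]
tcp_rot: [1.93, 0.474, -1.971]
wrist_force: [-0.3, 0.2, -0.0]
width: 0.397
```

```bash
python3 p.py "[(.779,.091,.21,-56.8,None),(.779,.091,.142,-56.8,None),(.779,.091,.142,-56.8,1)]" .4
python3 - <<'E'
from h import *
p,d=bot.read_camera("wrist");cv2.imwrite("pics/w1.png",p)
p,d=bot.read_camera("side");cv2.imwrite("pics/s1.png",p)
E
```

```text
t 2.1 pos [0.7762 0.0635 0.2001] psi -62.38 down [-0.019 -0.01  -1.   ] F [-0.3  0.2 -0. ] w 0.397 q [ 0.05  0.5   1.38 -0.01  1.28  1.14]
[[[-0.1,0.02,0,-1.02,-2.31,-1.51,0.4],[0,0,0,3.4,0,0,0.4],[0,0,0,3.4,0,0,0.4],[0,0,0,0,0,0,0.4]]]
```

View pics/w1.png

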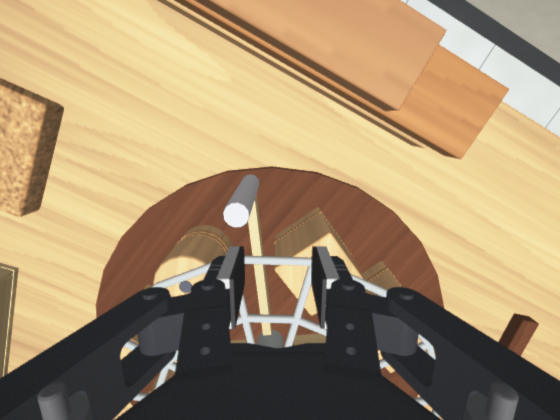

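View pics/s1.png

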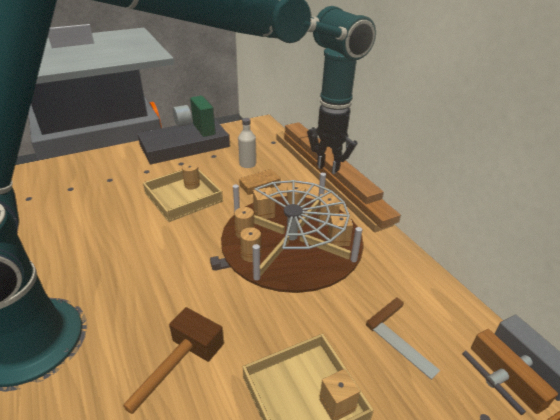

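The peg stands at (236,213), outside the fingers for now; the tool is 3 cm off along the tangent. Correcting at height, then descending.

{"name": "arm_command", "arguments": {
  "series": [
    [[-0.1,0.02,0,-1.0,-2.3,-1.5,0.4],[0,0,0,0,0,0,0.4],[0,0,0,0,0,0,0.4]]
  ]
}}

```text
time: 2.5
tool_pos: [0.774, 0.0977, 0.2085]
tcp_rot: [1.879, 0.582, -1.891]
wrist_force: [-1.3, 0.2, 0.3]
width: 0.4
```

```bash
python3 p.py "[(.779,.091,.21,-56.8,None),(.779,.091,.142,-56.8,None),(.779,.091,.142,-56.8,1)]" .4
```

```text
t 2.5 pos [0.774  0.0977 0.2085] psi -55.96 down [-0.008  0.003 -1.   ] F [-1.3  0.2  0.3] w 0.4 q [0.09 0.49 1.38 0.   1.28 1.07]
[[[0.01,0,0.01,-0.16,0.83,-0.04,0.4],[0,0,0,3.4,0,0,0.4],[0,0,0,3.4,0,0,0.4],[0,0,0,0,0,0,0.4]]]
```

{"name": "arm_command", "arguments": {
  "series": [
    [[0.01,0,0.01,0,0.8,0,0.4],[0,0,0,0,0,0,0.4],[0,0,0,2,0,0,0.4],[0,0,0,2,0,0,0.4],[0,0,0,2,0,0,0.4],[0,0,0,0.5,0,0,0.4],[0,0,0,0,0,0,0.4]]
  ]
}}

```text
time: 3.2
tool_pos: [0.7779, 0.09, 0.1432]
tcp_rot: [1.886, 0.559, -1.89]
wrist_force: [-0.9, 0.2, 0.6]
width: 0.397
```

Run:
```python
from h import *
st()
p,d=bot.read_camera("wrist");cv2.imwrite("pics/w2.png",p)
```

```text
t 3.2 pos [0.7779 0.09   0.1432] psi -56.64 down [-0.    -0.007 -1.   ] F [-0.9  0.2  0.6] w 0.397 q [ 0.09  0.54  1.43 -0.01  1.17  1.08]
```

View pics/w2.png

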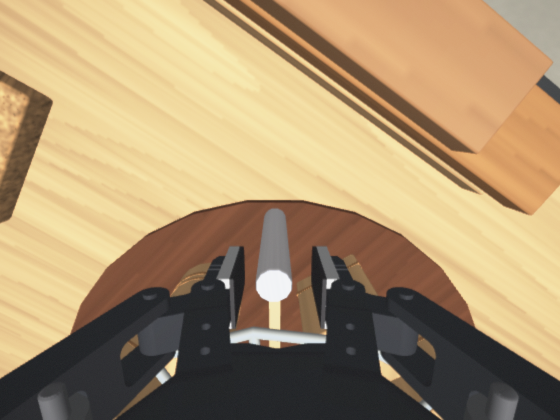

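Peg at (274,285) is caged between the pads. Now the arc.

```bash
cat > arc.py <<'E'
from h import *
import sys
st();C=np.array([.6355,-.003])
s,M=cur();v=s["tool_pos"][:2]-C;a0=np.degrees(np.arctan2(v[1],v[0]));print("tool ang",a0,"r",np.hypot(*v))
a1=float(sys.argv[1]);n=int(sys.argv[2])
A=a0+(a1-a0)*np.arange(1,n+1)/n
show(plan([(C[0]+.172*np.cos(np.radians(a)),C[1]+.172*np.sin(np.radians(a)),.142,a-90,1) for a in A]),.4)
E
python3 arc.py 73 10
```

```text
t 3.25 pos [0.7779 0.0899 0.1434] psi -56.64 down [-0.    -0.007 -1.   ] F [-0.   0.5 -0.4] w 0.398 q [ 0.09  0.54  1.43 -0.01  1.17  1.08]
tool ang 33.12945154499672 r 0.17002809966499927
[[[-0.07,0,-0.01,0.13,-1.2,-0.16,0.4],[-0.07,0,0,0,-1.2,0.04,0.4],[-0.07,0,0,0,-1.2,0.04,0.4],[-0.07,0,0,0,-1.2,0.04,0.4],[-0.07,0,0,0,-1.2,0.04,0.4],[-0.07,0,0,0,-1.2,0.04,0.4],[-0.07,0,0,0,-1.2,0.04,0.4],[-0.07,0,0,0,-1.2,0.04,0.4],[-0.07,0,0,0,-1.2,0.04,0.4],[-0.07,0,0,0,-1.2,0.04,0.4]]]
```

{"name": "arm_command", "arguments": {
  "series": [
    [[-0.03,0,0,0,-0.5,-0.1,0.4],[-0.05,0,0,0,-0.8,0,0.4],[-0.07,0,0,0,-1.2,0.04,0.4],[-0.07,0,0,0,-1.2,0.04,0.4],[-0.07,0,0,0,-1.2,0.04,0.4],[-0.07,0,0,0,-1.2,0.04,0.4],[-0.07,0,0,0,-1.2,0.04,0.4],[-0.07,0,0,0,-1.2,0.04,0.4],[-0.07,0,0,0,-1.2,0.04,0.4],[-0.07,0,0,0,-1.2,0.04,0.4]]
  ]
}}

```text
time: 4.25
tool_pos: [0.703, 0.1549, 0.1552]
tcp_rot: [1.446, 1.016, -1.413]
wrist_force: [2.6, -0.5, -1.6]
width: 0.402
```

```bash
python3 arc.py 110 10
```

```text
t 4.25 pos [0.703  0.1549 0.1552] psi -17.91 down [ 0.031 -0.011 -0.999] F [ 2.6 -0.5 -1.6] w 0.402 q [ 0.19  0.4   1.61 -0.02  1.1   0.51]
tool ang 66.85574161900117 r 0.17177046957391134
[[[0.02,0,-0.03,1.28,-1.33,-0.09,0.4],[-0.08,0,0,0,-1.29,0.05,0.4],[-0.08,0,0,0,-1.29,0.05,0.4],[-0.08,0,0,0,-1.29,0.05,0.4],[-0.08,0,0,0,-1.29,0.05,0.4],[-0.08,0,0,0,-1.29,0.05,0.4],[-0.08,0,0,0,-1.29,0.05,0.4],[-0.08,0,0,0,-1.29,0.05,0.4],[-0.08,0,0,0,-1.29,0.05,0.4],[-0.08,0,0,0,-1.29,0.05,0.4]]]
```

{"name": "arm_command", "arguments": {
  "series": [
    [[-0.02,0,-0.02,0.6,-1.2,0,0.4],[-0.07,0,-0.01,0.6,-1.2,0.03,0.4],[-0.07,0,0,0.2,-1.2,0.04,0.4],[-0.07,0,0,0.1,-1.2,0.04,0.4],[-0.07,0,0,0.1,-1.2,0.04,0.4],[-0.07,0,0,0.1,-1.2,0.04,0.4],[-0.07,0,0,0.1,-1.2,0.04,0.4],[-0.07,0,0,0.1,-1.2,0.04,0.4],[-0.06,0,0,0,-1.0,0.04,0.4],[-0.04,0,0,0,-0.6,0.04,0.4]]
  ]
}}

```text
time: 5.25
tool_pos: [0.602, 0.1653, 0.1481]
tcp_rot: [0.989, 1.324, -0.94]
wrist_force: [1.2, 0.5, -1.9]
width: 0.402
```

```bash
python3 arc.py 120 5
python3 - <<'E'
from h import *
p,d=bot.read_camera("top");cv2.imwrite("pics/t2.png",p)
E
```

```text
t 5.25 pos [0.602  0.1653 0.1481] psi 18.55 down [ 0.034  0.012 -0.999] F [ 1.2  0.5 -1.9] w 0.402 q [ 0.23  0.23  1.85  0.01  1.03 -0.1 ]
tool ang 101.24955964735756 r 0.17160696990451402
[[[0.06,-0,-0.04,0.57,-1.14,-0.14,0.4],[-0.07,0,0,0,-1.12,0.04,0.4],[-0.07,0,0,0,-1.12,0.04,0.4],[-0.07,0,0,0,-1.12,0.04,0.4],[-0.07,0,0,0,-1.12,0.04,0.4]]]
```

View pics/t2.png

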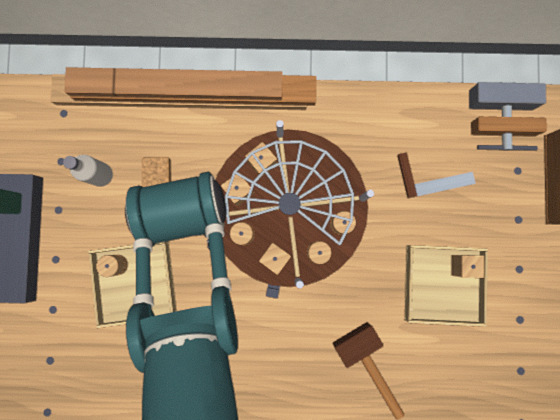

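```bash
cat > ang.py <<'E'
from h import *
def pegs(p,a_guess,verbose=True):
    C=np.array([.6355,-.003]);out=[]
    for k in range(4):
        # iterate
        a=np.radians(a_guess+45+90*k)
        u,v=w2px("top",[C[0]+.172*np.cos(a),C[1]+.172*np.sin(a),.15])
        ui,vi=int(round(u)),int(round(v));r=9
        sub=p[vi-r:vi+r+1,ui-r:ui+r+1].astype(int)
        m=(sub.min(2)>165)
        if m.sum()<8: continue
        yy,xx=np.nonzero(m);q=px2w("top",ui-r+xx.mean(),vi-r+yy.mean(),.15)[:2]-C
        out.append((k,round(float((np.degrees(np.arctan2(q[1],q[0]))-45-90*k+180)%360-180),2),round(float(np.hypot(*q)),4),int(m.sum())))
    print(out);return out
E
python3 - <<'E'
from ang import *
pegs(cv2.imread("pics/top0.png"),78.2)
pegs(cv2.imread("pics/t2.png"),142)
E
```

```text
[(0, 78.1, 0.1728, 42), (1, 78.06, 0.1718, 40), (2, 78.33, 0.1719, 39), (3, 78.27, 0.1727, 37)]
[(0, 143.05, 0.1718, 42), (1, 143.32, 0.1717, 44), (2, 143.33, 0.1726, 44), (3, 139.72, 0.1568, 18)]
```

{"name": "arm_command", "arguments": {
  "series": [
    [[0.0,0,-0.03,0.5,-0.8,-0.1,0.4],[-0.05,0,0,0.1,-1.1,0,0.4],[-0.07,0,0,0,-1.1,0.04,0.4],[-0.07,0,0,0,-1.1,0.04,0.4],[-0.07,0,0,0,-1.1,0.04,0.4],[-0.06,0,0,0,-0.8,0.03,0.4],[-0.04,0,0,0,-0.5,0.02,0.4],[-0.02,0,0,0,-0.3,0,0.4],[0,0,0,0,0,0,0.4]]
  ]
}}

```text
time: 6.2
tool_pos: [0.5428, 0.1402, 0.1443]
tcp_rot: [0.681, 1.466, -0.663]
wrist_force: [0.8, -0.7, -0.4]
width: 0.4
```

```bash
python3 arc.py 128.2 3
python3 - <<'E'
from ang import *
p,d=bot.read_camera("top");cv2.imwrite("pics/t3.png",p)
pegs(p,167)
E
```

```text
t 6.2 pos [0.5428 0.1402 0.1443] psi 40.68 down [ 0.004  0.011 -1.   ] F [ 0.8 -0.7 -0.4] w 0.4 q [ 0.2   0.14  1.96  0.01  1.03 -0.51]
tool ang 122.93165774649358 r 0.1706054888473664
[[[0.1,-0.01,-0.01,0.23,-0.51,-0.2,0.4],[-0.03,0,0,0,-0.53,0.01,0.4],[-0.03,0,0,0,-0.53,0.01,0.4]]]
[(0, 165.14, 0.1725, 40), (1, 165.51, 0.1721, 38), (2, 165.41, 0.1729, 42)]
```

View pics/t3.png

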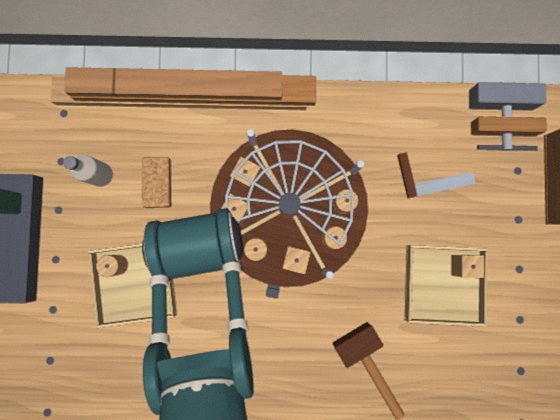

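{"name": "arm_command", "arguments": {
  "series": [
    [[0.02,0,0,0.1,-0.4,-0.1,0.4],[0,0,0,0,-0.5,0,0.4],[0,0,0,0,-0.4,0,0.4],[0,0,0,0,-0.1,0,0.4],[0,0,0,0,0,0,0.4]]
  ]
}}

```text
time: 6.75
tool_pos: [0.5316, 0.1326, 0.1436]
tcp_rot: [0.702, 1.459, -0.68]
wrist_force: [0.6, 1.6, 0.1]
width: 0.401
```

```bash
python3 arc.py 128.2 3
python3 - <<'E'
from ang import *
p,d=bot.read_camera("top");cv2.imwrite("pics/t4.png",p)
pegs(p,169)
E
```

```text
t 6.75 pos [0.5316 0.1326 0.1436] psi 39.28 down [ 0.005  0.013 -1.   ] F [0.6 1.6 0.1] w 0.401 q [ 0.19  0.12  1.99  0.01  1.03 -0.5 ]
tool ang 127.46745766161291 r 0.17086045114657172
[[[0.03,-0.01,-0.01,0.16,-0.07,-0.11,0.4],[-0,0,0,0,-0.07,0,0.4],[-0,0,0,0,-0.07,0,0.4]]]
[(0, 169.63, 0.172, 42), (1, 169.82, 0.1721, 42), (2, 169.77, 0.1729, 39)]
```

{"name": "arm_command", "arguments": {
  "series": [
    [[0,0,0,0,-0.15,0,0.4],[0,0,0,0,0,0,0.4],[0,0,0,0,0.4,0,0.45],[0,0,0,0,0,0,0.45],[0,0,0,-2,0,0,0.45],[0,0,0,-3,0,0,0.45],[0,0,0,-3,0,0,0.45],[0,0,0,-1,0,0,0.45],[0,0,0,0,0,0,0.9]]
  ]
}}

```text
time: 7.7
tool_pos: [0.531, 0.1315, 0.2327]
tcp_rot: [0.696, 1.466, -0.687]
wrist_force: [-0.2, 0.2, -0.3]
width: 0.604
```

Run:
```python
from ang import *
st()
p,d=bot.read_camera("top");cv2.imwrite("pics/t5.png",p);np.save("t5.npy",d)
pegs(p,169)
w=cloud("top",d)
for u,v in [(256,250),(297,260),(258,250)]: pass
C=np.array([.6355,-.003]);a=np.radians(170.1)
e=np.array([np.cos(a),np.sin(a)]);t=np.array([-e[1],e[0]])
for n,c in (("A",C+.115*e+.045*t),("B",C+.115*e-.045*t)):
    m=(np.abs(w[...,2]-.1205)<.006)&(np.hypot(w[...,0]-c[0],w[...,1]-c[1])<.042)
    q=(w[m][:,:2]*1000).astype(np.float32);print(n,c,w2px("top",[*c,.12]),len(q),cv2.minAreaRect(q),q.mean(0))
```

```text
t 7.7 pos [0.531  0.1315 0.2327] psi 39.3 down [-0.005  0.008 -1.   ] F [-0.2  0.2 -0.3] w 0.604 q [ 0.19  0.04  1.9   0.01  1.21 -0.5 ]
[(0, 170.14, 0.1725, 42), (1, 170.6, 0.1718, 37), (2, 170.4, 0.1729, 39), (3, 170.23, 0.1519, 16)]
A [ 0.51447562 -0.02755807] [299.5093211  260.11443866] 537 ((516.5469970703125, -31.73108673095703), (49.95023727416992, 50.03874206542969), 82.33374786376953) [516.59937  -31.633646]
B [0.52994924 0.06110177] [258.64395751 252.01699847] 411 ((530.081787109375, 58.225196838378906), (47.46341323852539, 47.68470764160156), 1.560231328010559) [529.67175   58.651535]
```

View pics/t5.png

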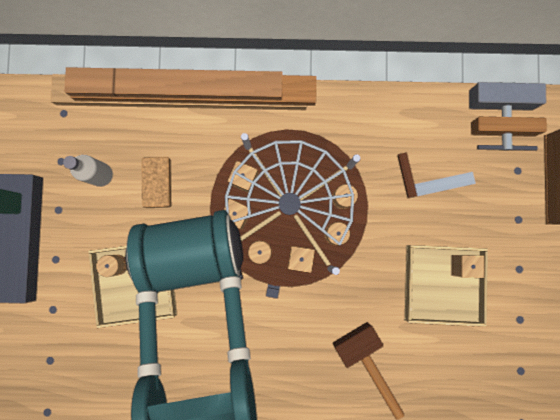

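Pocket now faces 170.35° vs. pointer ~170.2°. Round foot at (0.530,0.0585), square at (0.5165,-0.032). Going above the round one.

```bash
python3 p.py "[(.530,.0585,.225,-9.7,8),(.530,.0585,.225,-9.7,2)]" .9
```

```text
t 7.75 pos [0.5307 0.1315 0.232 ] psi 39.3 down [-0.005  0.008 -1.   ] F [ 1.  -0.7 -0.9] w 0.688 q [ 0.19  0.04  1.9   0.01  1.21 -0.5 ]
[[[0.11,-0,0,0.08,-0.58,0.7,0.9],[0.11,-0,0,0.08,-0.51,0.76,0.9],[0.11,-0,0,0.08,-0.42,0.81,0.9],[0.11,-0,0,0.08,-0.33,0.85,0.9],[0.11,-0,0,0.08,-0.24,0.88,0.9],[0.11,-0,0,0.08,-0.15,0.9,0.9],[0.11,-0,0,0.08,-0.05,0.91,0.9],[0.11,-0,0,0.09,0.05,0.91,0.9],[0,0,0,0,0,0,0.9],[0,0,0,0,0,0,0.9]]]
```

{"name": "arm_command", "arguments": {
  "series": [
    [[0.11,0,0,0.08,-0.58,0.7,0.9],[0.11,0,0,0.08,-0.51,0.76,0.9],[0.11,0,0,0.08,-0.42,0.81,0.9],[0.11,0,0,0.08,-0.33,0.85,0.9],[0.11,0,0,0.08,-0.24,0.88,0.9],[0.11,0,0,0.08,-0.15,0.9,0.9],[0.11,0,0,0.08,-0.05,0.91,0.9],[0.08,0,0,0.09,0.05,0.8,0.9],[0,0,0,0,0,0,0.9],[0,0,0,0,0,0,0.9]]
  ]
}}

```text
time: 8.75
tool_pos: [0.5175, 0.0561, 0.2036]
tcp_rot: [1.336, 1.138, -1.38]
wrist_force: [0.1, 0.1, 0.3]
width: 0.9
```

```bash
python3 p.py "[(.530,.0585,.2,-9.7,2),(.530,.0585,.2,-9.7,2)]" .9
python3 - <<'E'
from h import *
p,d=bot.read_camera("wrist");cv2.imwrite("pics/w3.png",p)
print(w2px("wrist",[.530,.0585,.12]))
w=cloud("wrist",d)
for n,c in (("R",(.53,.0585)),("S",(.5165,-.032))):
    m=(np.abs(w[...,2]-.12)<.008)&(np.hypot(w[...,0]-c[0],w[...,1]-c[1])<.045)
    q=(w[m][:,:2]*1000).astype(np.float32)
    if len(q)>20:print(n,len(q),cv2.minAreaRect(q),cv2.minEnclosingCircle(q),w[m][:,2].mean())
E
```

```text
t 8.75 pos [0.5175 0.0561 0.2036] psi -11.24 down [-0.036  0.004 -0.999] F [0.1 0.1 0.3] w 0.9 q [0.06 0.03 1.96 0.01 1.18 0.25]
[[[-0.01,0,0.02,0.16,0.6,-0.24,0.9],[-0.01,0,0.02,0.17,0.6,-0.23,0.9],[0,0,0,0,0,0,0.9],[0,0,0,0,0,0,0.9]]]
[298.5735429  219.33491416]
R 3741 ((529.7955322265625, 61.45890808105469), (49.51686477661133, 49.1263427734375), 64.40205383300781) ((529.5186767578125, 61.29816818237305), 25.0738582611084) 0.11883193793680756
S 3180 ((516.8123168945312, -25.57632064819336), (44.21469497680664, 50.18837356567383), 82.83354187011719) ((516.8018188476562, -25.815584182739258), 32.14293670654297) 0.11863784985057954
```

View pics/w3.png

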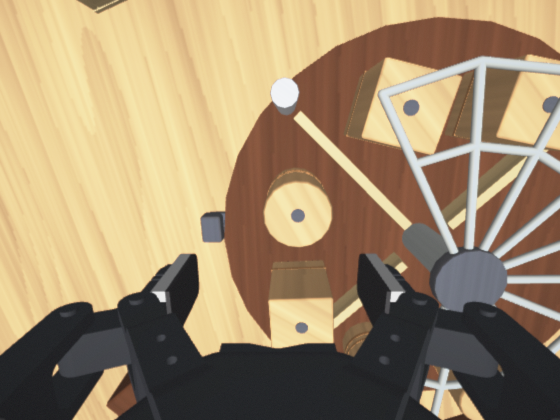

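Wrist view: round foot (298,215), square (302,310), open jaws straddle radially. Wrist depth puts the round foot at (0.5297,0.061).

{"name": "arm_command", "arguments": {
  "series": [
    [[-0.01,0,0.02,0.1,0.6,-0.35,0.9],[-0.01,0,0.02,0.1,0.5,-0.25,0.9],[0,0,0,0,0,0,0.9],[0,0,0,0,0,0,0.9]]
  ]
}}

```text
time: 9.2
tool_pos: [0.5302, 0.0617, 0.2002]
tcp_rot: [1.334, 1.117, -1.33]
wrist_force: [0.8, 0.6, 0.6]
width: 0.902
```

```bash
python3 p.py "[(.5297,.061,.18,-9.7,1),(.5297,.061,.104,-9.7,4),(.5297,.061,.104,-9.7,1)]" .9
```

```text
t 9.2 pos [0.5302 0.0617 0.2002] psi -9.74 down [ 0.006 -0.003 -1.   ] F [0.8 0.6 0.6] w 0.902 q [ 0.07  0.03  1.97 -0.    1.13  0.24]
[[[-0,0,-0.01,2.02,-0.05,0.07,0.9],[0,0,0,1.9,0,0,0.9],[0,0,0,1.9,0,0,0.9],[0,0,0,1.9,0,0,0.9],[0,0,0,1.9,0,0,0.9],[0,0,0,0,0,0,0.9]]]
```

{"name": "arm_command", "arguments": {
  "series": [
    [[0,0,0,2,-0.05,0.05,0.9],[0,0,0,1.9,0,0,0.9],[0,0,0,1.9,0,0,0.9],[0,0,0,1.9,0,0,0.9],[0,0,0,1.3,0,0,0.9],[0,0,0,0.4,0,0,0.9],[0,0,0,0,0,0,0.9]]
  ]
}}

```text
time: 9.9
tool_pos: [0.5332, 0.0622, 0.1064]
tcp_rot: [1.336, 1.114, -1.322]
wrist_force: [-0.4, -0.3, 0.3]
width: 0.901
```

```bash
python3 p.py "[(.5297,.061,.104,-9.7,1)]" .9
```

```text
t 9.9 pos [0.5332 0.0622 0.1064] psi -9.57 down [ 0.013 -0.003 -1.   ] F [-0.4 -0.3  0.3] w 0.901 q [ 0.07  0.14  2.05 -0.    0.95  0.24]
[[[0,0,-0.01,0.24,-0.33,0.17,0.9]]]
```

Recentre slightly, then close slowly on the foot.

{"name": "arm_command", "arguments": {
  "series": [
    [[0,0,-0.01,0.2,-0.3,0.15,0.9],[0,0,0,0,0,0,0.75],[0,0,0,0,0,0,0.65],[0,0,0,0,0,0,0.6],[0,0,0,0,0,0,0.55],[0,0,0,0,0,0,0.5],[0,0,0,0,0,0,0.4],[0,0,0,0,0,0,0.4]]
  ],
  "newtons": 35
}}

```text
time: 10.7
tool_pos: [0.5319, 0.0612, 0.1075]
tcp_rot: [1.334, 1.12, -1.326]
wrist_force: [-1.0, -0.8, -1.1]
width: 0.574
```

Run:
```python
from h import *
st()
p,d=bot.read_camera("wrist");cv2.imwrite("pics/w4.png",p)
```

```text
t 10.7 pos [0.5319 0.0612 0.1075] psi -9.57 down [ 0.007 -0.001 -1.   ] F [-1.  -0.8 -1.1] w 0.574 q [ 0.07  0.14  2.05 -0.    0.95  0.24]
```

View pics/w4.png

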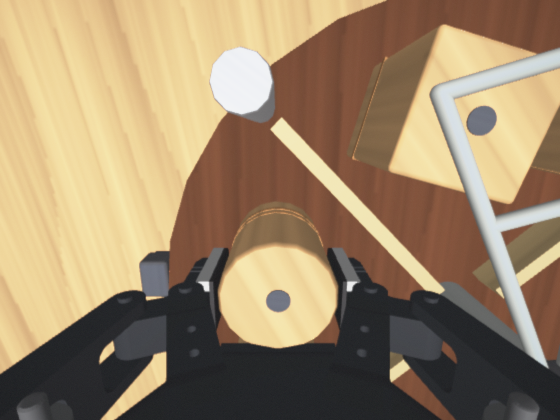

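Width 0.574 ≈ 49 mm: foot gripped (its top centre at 278,300 between the pads). Lift.

{"name": "arm_command", "arguments": {
  "series": [
    [[0,0,0,-1,0,0,0.4],[0,0,0,-2.5,0,0,0.4],[0,0,0,-3,0,0,0.4],[0,0,0,-3,0,0,0.4],[0,0,0,-2.5,0,0,0.4],[0,0,0,-1,0,0,0.4],[0,0,0,0,0,0,0.4]]
  ]
}}

```text
time: 11.45
tool_pos: [0.5296, 0.0612, 0.2436]
tcp_rot: [1.333, 1.122, -1.328]
wrist_force: [0.0, -0.4, -0.4]
width: 0.572
```

```bash
python3 p.py "[(.4314,.3273,.235,8.7,9),(.4314,.3273,.235,8.7,1)]" .4;  python3 - <<'E'
from ang import *
p,d=bot.read_camera("side");cv2.imwrite("pics/s2.png",p)
E
```

```text
t 11.45 pos [0.5296 0.0612 0.2436] psi -9.57 down [ 0.004 -0.001 -1.   ] F [ 0.  -0.4 -0.4] w 0.572 q [ 0.07 -0.    1.92 -0.    1.22  0.24]
[[[-0.04,0,-0,0.09,-1.57,-2.73,0.4],[-0.04,0,-0,0.09,-1.47,-2.79,0.4],[-0.04,0,-0,0.09,-1.37,-2.84,0.4],[-0.04,0,-0,0.09,-1.27,-2.88,0.4],[-0.04,0,-0,0.09,-1.17,-2.93,0.4],[-0.04,0,-0,0.09,-1.06,-2.97,0.4],[-0.04,0,-0,0.09,-0.96,-3,0.4],[-0.04,0,-0,0.09,-0.85,-3.03,0.4],[-0.04,0,-0,0.1,-0.74,-3.06,0.4],[0,0,0,0,0,0,0.4]]]
```

View pics/s2.png

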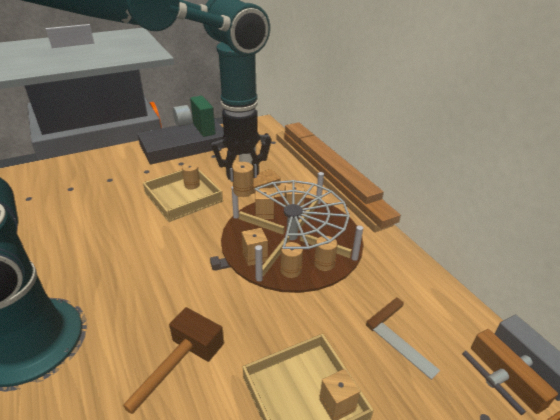

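The round foot hangs upright in the gripper (243,178). Moving to the tray.

{"name": "arm_command", "arguments": {
  "series": [
    [[-0.02,0,0,0,-1.0,-1.8,0.4],[-0.04,0,0,0.1,-1.5,-2.8,0.4],[-0.04,0,0,0.1,-1.4,-2.85,0.4],[-0.04,0,0,0.1,-1.3,-2.9,0.4],[-0.04,0,0,0.1,-1.2,-2.9,0.4],[-0.04,0,0,0.1,-1.1,-2.95,0.4],[-0.04,0,0,0.1,-1.0,-3,0.4],[-0.04,0,0,0.1,-0.85,-3,0.4],[-0.03,0,0,0.1,-0.5,-2,0.4],[0,0,0,0,0,0,0.4]]
  ]
}}

```text
time: 12.5
tool_pos: [0.4231, 0.3099, 0.2136]
tcp_rot: [1.061, 1.296, -1.104]
wrist_force: [0.0, -0.4, -1.3]
width: 0.571
```

```bash
python3 p.py "[(.4314,.3273,.235,8.7,1),(.4314,.3273,.235,8.7,1)]" .4
```

```text
t 12.5 pos [0.4231 0.3099 0.2136] psi 9.88 down [-0.024 -0.013 -1.   ] F [ 0.  -0.4 -1.3] w 0.571 q [0.58 0.03 1.95 0.   1.19 0.41]
[[[0.02,0.01,0.03,-2.19,1.06,-1.55,0.4],[0,0,0,0,0,0,0.4]]]
```

{"name": "arm_command", "arguments": {
  "series": [
    [[0.02,0.01,0.03,0,1.0,-1.5,0.4],[0,0,0,0,0,0,0.4],[0,0,0,2.5,0,0,0.4],[0,0,0,3,0,0,0.4],[0,0,0,2,0,0,0.4],[0,0,0,0.5,0,0,0.4],[0,0,0,0,0,0,0.4]]
  ]
}}

```text
time: 13.2
tool_pos: [0.4277, 0.3188, 0.1235]
tcp_rot: [1.086, 1.275, -1.107]
wrist_force: [0.1, -0.4, -1.2]
width: 0.575
```

```bash
python3 p.py "[(.4314,.3273,.12,8.7,1),(.4314,.3273,.068,8.7,4)]" .4
python3 - <<'E'
from ang import *
p,d=bot.read_camera("side");cv2.imwrite("pics/s3.png",cv2.resize(p[120:240,120:280],(800,600)))
p,d=bot.read_camera("wrist");cv2.imwrite("pics/w5.png",p)
E
```

```text
t 13.2 pos [0.4277 0.3188 0.1235] psi 8.68 down [-0.006 -0.011 -1.   ] F [ 0.1 -0.4 -1.2] w 0.575 q [ 0.6   0.12  2.03 -0.01  1.    0.45]
[[[-0,0.01,0.01,0.34,0.5,-0.79,0.4],[0,0,0,1.3,0,0,0.4],[0,0,0,1.3,0,0,0.4],[0,0,0,1.3,0,0,0.4],[0,0,0,1.3,0,0,0.4]]]
```

View pics/s3.png

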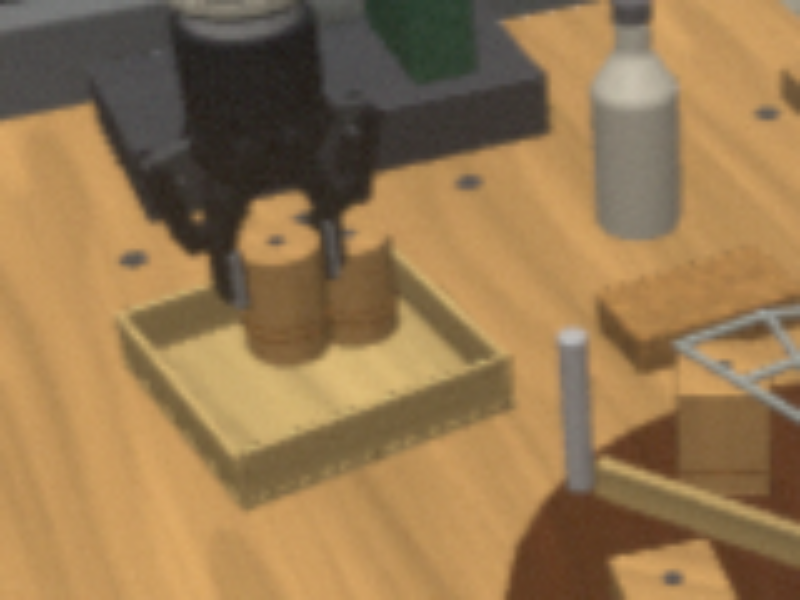

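View pics/w5.png

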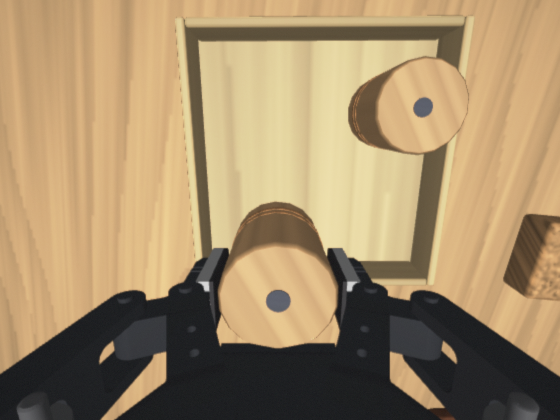

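Foot upright, above the open corner of the tray; the other round foot is at the far side. Correct and lower.

{"name": "arm_command", "arguments": {
  "series": [
    [[0,0.01,0.01,0,0.5,-0.8,0.4],[0,0,0,0,0,0,0.4],[0,0,0,1.3,0,0,0.4],[0,0,0,1.5,0,0,0.4],[0,0,0,1.3,0,0,0.4],[0,0,0,0.7,0,0,0.4],[0,0,0,0.2,0,0,0.4],[0,0,0,0,0,0,0.4]]
  ]
}}

```text
time: 14.1
tool_pos: [0.4363, 0.3317, 0.0761]
tcp_rot: [1.108, 1.273, -1.083]
wrist_force: [0.4, -0.4, -1.7]
width: 0.566
```

```bash
python3 p.py "[(.4314,.3273,.066,8.7,1)]" .4
```

```text
t 14.1 pos [0.4363 0.3317 0.0761] psi 8.72 down [ 0.012  0.009 -1.   ] F [ 0.4 -0.4 -1.7] w 0.566 q [0.6  0.2  2.04 0.   0.89 0.45]
[[[0,-0.01,-0.01,1,-0.56,0.37,0.4]]]
```

{"name": "arm_command", "arguments": {
  "series": [
    [[0,-0.01,-0.01,0,-0.5,0.3,0.4],[0,0,0,0.5,0,0,0.4],[0,0,0,0.4,0,0,0.4],[0,0,0,0.15,0,0,0.4],[0,0,0,0,0,0,0.4]]
  ]
}}

```text
time: 14.6
tool_pos: [0.4323, 0.3282, 0.066]
tcp_rot: [1.097, 1.271, -1.094]
wrist_force: [-0.6, -0.3, -2.0]
width: 0.571
```

```bash
python3 p.py "[(.4314,.3273,.0635,8.7,1)]" .4
```

```text
t 14.6 pos [0.4323 0.3282 0.066 ] psi 8.72 down [ 0.005 -0.002 -1.   ] F [-0.6 -0.3 -2. ] w 0.571 q [ 0.61  0.21  2.05 -0.01  0.88  0.46]
[[[0,0,-0.01,0.25,-0.11,0.08,0.4]]]
```

{"name": "arm_command", "arguments": {
  "series": [
    [[0,0,0,0.15,0,0,0.4],[0,0,0,0.1,0,0,0.4],[0,0,0,0.1,0,0,0.4],[0,0,0,0,0,0,0.4]]
  ]
}}

```text
time: 15.0
tool_pos: [0.4329, 0.3286, 0.0637]
tcp_rot: [1.098, 1.271, -1.093]
wrist_force: [-0.0, 1.0, -1.1]
width: 0.575
```

```bash
python3 p.py "[(.4314,.3273,.0635,8.7,1)]" .4
```

```text
t 15.0 pos [0.4329 0.3286 0.0637] psi 8.72 down [ 0.006 -0.002 -1.   ] F [-0.   1.  -1.1] w 0.575 q [ 0.61  0.21  2.05 -0.01  0.87  0.46]
[[[0,0,-0.01,0.02,-0.17,0.11,0.4]]]
```

{"name": "arm_command", "arguments": {
  "series": [
    [[0,0,0,0.15,0,0,0.4],[0,0,0,0.15,0,0,0.4],[0,0,0,0,0,0,0.4]]
  ]
}}

```text
time: 15.3
tool_pos: [0.4335, 0.3289, 0.0639]
tcp_rot: [1.098, 1.271, -1.093]
wrist_force: [-0.2, -0.5, -0.9]
width: 0.572
```

{"name": "arm_command", "arguments": {
  "series": [
    [[0,0,0,0.3,-0.1,0,0.4],[0,0,0,0.3,0,0,0.4]]
  ]
}}

```text
time: 15.5
tool_pos: [0.4338, 0.3293, 0.0632]
tcp_rot: [1.098, 1.27, -1.092]
wrist_force: [-11.2, -8.0, 30.4]
width: 0.576
```

Firm contact with the floor (z 0.063, as expected). Relax, open, and rise.

{"name": "arm_command", "arguments": {
  "series": [
    [[0,0,0,-0.1,0,0,0.4],[0,0,0,0,0,0,0.4],[0,0,0,0,0,0,0.6],[0,0,0,0,0,0,0.65],[0,0,0,0,0,0,0.7],[0,0,0,0,0,0,0.72],[0,0,0,0,0,0,0.72]]
  ]
}}

```text
time: 16.2
tool_pos: [0.4342, 0.3296, 0.0638]
tcp_rot: [1.099, 1.27, -1.091]
wrist_force: [-0.0, -0.6, 0.7]
width: 0.718
```

Run:
```python
from h import *
st()
p,d=bot.read_camera("wrist");cv2.imwrite("pics/w6.png",p)
```

```text
t 16.2 pos [0.4342 0.3296 0.0638] psi 8.73 down [ 0.009 -0.001 -1.   ] F [-0.  -0.6  0.7] w 0.718 q [ 0.61  0.21  2.05 -0.01  0.87  0.46]
```

View pics/w6.png

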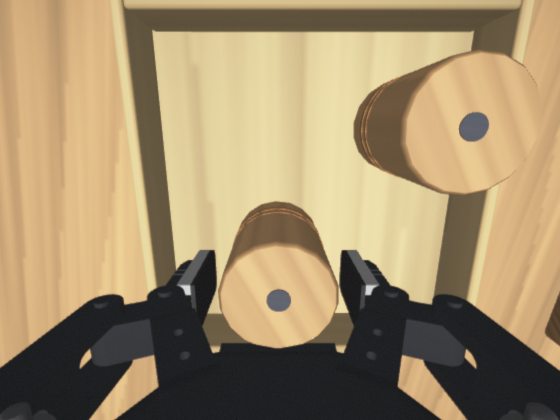

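Fingers clear of the standing foot. Rising.

{"name": "arm_command", "arguments": {
  "series": [
    [[0,0,0,-1.5,0,0,0.72],[0,0,0,-3,0,0,0.72],[0,0,0,-4,0,0,0.72],[0,0,0,-4,0,0,0.8],[0,0,0,-3,0,0,0.9],[0,0,0,-0.5,0,0,0.9]]
  ]
}}

```text
time: 16.85
tool_pos: [0.4316, 0.329, 0.2324]
tcp_rot: [1.097, 1.271, -1.094]
wrist_force: [0.5, 0.6, 0.6]
width: 0.906
```

```bash
python3 p.py "[(.5166,-.030,.225,-7.5,10)]" .9;python3 - <<'E'
from ang import *
p,d=bot.read_camera("side");cv2.imwrite("pics/s4.png",p)
E
```

```text
t 16.85 pos [0.4316 0.329  0.2324] psi 8.73 down [ 0.006 -0.003 -1.   ] F [0.5 0.6 0.6] w 0.906 q [ 0.61  0.03  1.91 -0.01  1.2   0.46]
[[[0.03,0,-0,0.09,0.3,3.68,0.9],[0.03,0,-0,0.09,0.4,3.67,0.9],[0.03,0,-0,0.09,0.5,3.65,0.9],[0.03,0,-0,0.08,0.61,3.64,0.9],[0.03,0,-0,0.08,0.71,3.62,0.9],[0.03,0,-0,0.08,0.81,3.6,0.9],[0.03,0,-0,0.08,0.91,3.57,0.9],[0.03,0,-0,0.08,1.01,3.55,0.9],[0.03,0,-0,0.08,1.11,3.52,0.9],[0.03,0,-0,0.08,1.21,3.48,0.9]]]
```

View pics/s4.png

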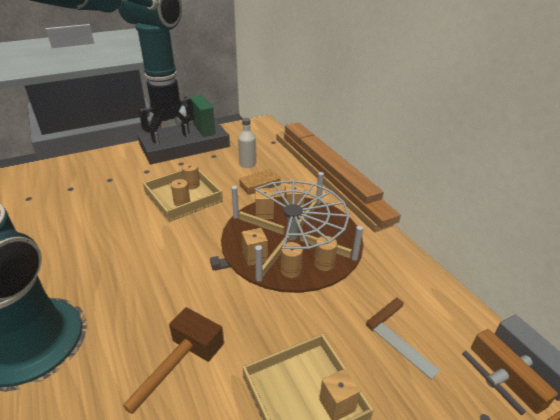

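Round foot stands in its tray (180,191). On to the square foot.

{"name": "arm_command", "arguments": {
  "series": [
    [[0.02,0,0,0,0.2,2.5,0.9],[0.03,0,0,0,0.4,3.7,0.9],[0.03,0,0,0,0.5,3.7,0.9],[0.03,0,0,0,0.6,3.7,0.9],[0.03,0,0,0,0.7,3.6,0.9],[0.03,0,0,0,0.8,3.6,0.9],[0.03,0,0,0,0.9,3.6,0.9],[0.03,0,0,0,1.0,3.5,0.9],[0.03,0,0,0,1.1,3.0,0.9],[0.02,0,0,0,1.1,2.0,0.9]]
  ]
}}

```text
time: 17.9
tool_pos: [0.5074, -0.01, 0.2213]
tcp_rot: [1.297, 1.149, -1.316]
wrist_force: [0.6, -0.4, 0.5]
width: 0.899
```

```bash
python3 p.py "[(.5166,-.030,.21,-7.5,1)]" .9
```

```text
t 17.9 pos [ 0.5074 -0.01    0.2213] psi -7.54 down [-0.012 -0.004 -1.   ] F [ 0.6 -0.4  0.5] w 0.899 q [-0.07 -0.02  1.99 -0.01  1.19  0.07]
[[[-0,0.01,0.01,1.13,1.19,1.86,0.9]]]
```

{"name": "arm_command", "arguments": {
  "series": [
    [[0,0.01,0.01,0.5,1.1,1.2,0.9],[0,0,0,0,0,0,0.9],[0,0,0,0,0,0,0.9]]
  ]
}}

```text
time: 18.2
tool_pos: [0.5146, -0.0268, 0.2119]
tcp_rot: [1.31, 1.15, -1.314]
wrist_force: [-0.1, 0.4, 0.3]
width: 0.896
```

```bash
python3 p.py "[(.5166,-.030,.2,-7.5,1)]" .9
python3 - <<'E'
from ang import *
p,d=bot.read_camera("wrist");cv2.imwrite("pics/w7.png",p)
w=cloud("wrist",d)
c=(.5165,-.030)
m=(np.abs(w[...,2]-.12)<.008)&(np.hypot(w[...,0]-c[0],w[...,1]-c[1])<.045)
q=(w[m][:,:2]*1000).astype(np.float32);print(len(q),cv2.minAreaRect(q))
p,d=bot.read_camera("top");cv2.imwrite("pics/t6.png",p);pegs(p,170)
E
```

```text
t 18.2 pos [ 0.5146 -0.0268  0.2119] psi -7.88 down [-0.007  0.005 -1.   ] F [-0.1  0.4  0.3] w 0.896 q [-0.1  -0.    1.98  0.    1.17  0.03]
[[[-0.01,-0,0.01,1.19,0.25,0.29,0.9]]]
4328 ((516.356201171875, -28.762353897094727), (49.762535095214844, 50.14223098754883), 82.38896179199219)
[(1, 170.49, 0.172, 35), (2, 170.4, 0.1729, 37), (3, 170.18, 0.1734, 40)]
```

View pics/w7.png

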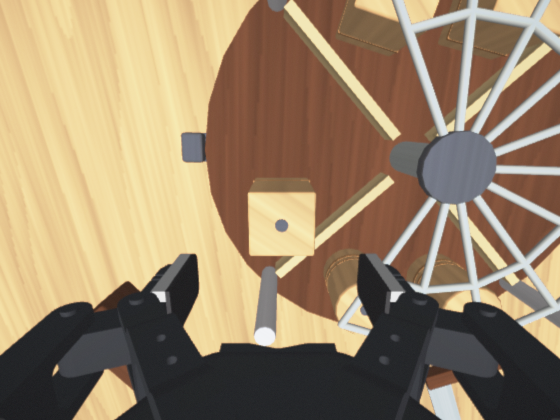

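Wrist depth: square foot at (0.5164,-0.0288), yaw matches the jaws; top centre at pixel (282,225). Carousel unchanged (170.4°). Descend.

{"name": "arm_command", "arguments": {
  "series": [
    [[0,0,0.01,1,0.25,0.15,0.9],[0,0,0,2.2,0,0,0.9],[0,0,0,2.2,0,0,0.9],[0,0,0,2.2,0,0,0.9],[0,0,0,1.6,0,0,0.9],[0,0,0,0.8,0,0,0.9],[0,0,0,0,0,0,0.9]]
  ]
}}

```text
time: 19.0
tool_pos: [0.5165, -0.0224, 0.1071]
tcp_rot: [1.309, 1.144, -1.295]
wrist_force: [-0.6, -0.2, 1.2]
width: 0.898
```

```bash
python3 p.py "[(.5164,-.0288,.106,-7.6,1)]" .9
```

```text
t 19.0 pos [ 0.5165 -0.0224  0.1071] psi -7.3 down [ 0.007  0.003 -1.   ] F [-0.6 -0.2  1.2] w 0.898 q [-0.09  0.1   2.08  0.01  0.95  0.03]
[[[0.01,-0,-0.01,0.11,0.07,0.64,0.9]]]
```

{"name": "arm_command", "arguments": {
  "series": [
    [[0.01,0,-0.01,0.1,0.05,0.6,0.9],[0,0,0,0,0,0,0.9],[0,0,0,0,0,0,0.75],[0,0,0,0,0,0,0.65],[0,0,0,0,0,0,0.6],[0,0,0,0,0,0,0.55],[0,0,0,0,0,0,0.5],[0,0,0,0,0,0,0.4],[0,0,0,0,0,0,0.4]]
  ]
}}

```text
time: 19.9
tool_pos: [0.5188, -0.0288, 0.1096]
tcp_rot: [1.314, 1.142, -1.306]
wrist_force: [0.9, -0.4, -0.7]
width: 0.576
```

```bash
python3 p.py "[(.5164,-.0288,.106,-7.6,1)]" .9
```

```text
t 19.9 pos [ 0.5188 -0.0288  0.1096] psi -7.88 down [ 0.003  0.004 -1.   ] F [ 0.9 -0.4 -0.7] w 0.576 q [-0.11  0.11  2.07  0.01  0.96  0.03]
[[[-0,-0,-0,0.36,-0.24,0.03,0.9]]]
```

Gripped (0.576). Lift.

{"name": "arm_command", "arguments": {
  "series": [
    [[0,0,0,-1,0,0,0.4],[0,0,0,-2.5,0,0,0.4],[0,0,0,-3,0,0,0.4],[0,0,0,-3,0,0,0.4],[0,0,0,-2.5,0,0,0.4],[0,0,0,-1,0,0,0.4],[0,0,0,0,0,0,0.4]]
  ]
}}

```text
time: 20.6
tool_pos: [0.517, -0.0292, 0.2457]
tcp_rot: [1.313, 1.145, -1.308]
wrist_force: [-0.2, 1.6, -1.1]
width: 0.58
```

```bash
python3 p.py "[(.4404,-.3464,.24,-1.4,9)]" .4;python3 - <<'E'
from ang import *
p,d=bot.read_camera("side");cv2.imwrite("pics/s5.png",p)
E
```

```text
t 20.6 pos [ 0.517  -0.0292  0.2457] psi -7.87 down [-0.     0.005 -1.   ] F [-0.2  1.6 -1.1] w 0.58 q [-0.11 -0.03  1.94  0.    1.23  0.03]
[[[-0.01,-0,0,0.05,-0.36,3.61,0.4],[-0.01,-0,0,0.05,-0.41,3.6,0.4],[-0.01,-0,0,0.05,-0.45,3.6,0.4],[-0.01,-0,0,0.05,-0.5,3.59,0.4],[-0.01,-0,0,0.05,-0.54,3.59,0.4],[-0.01,-0,0,0.06,-0.59,3.58,0.4],[-0.01,-0,0,0.06,-0.63,3.57,0.4],[-0.01,-0,0,0.06,-0.68,3.56,0.4],[-0.01,-0,0,0.06,-0.72,3.55,0.4]]]
```

View pics/s5.png

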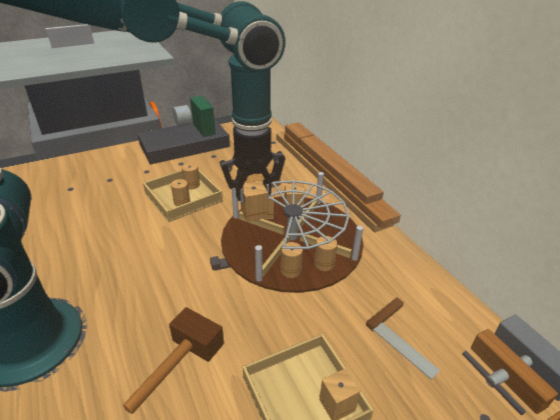

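Square foot hangs upright (257,195). Carrying it to its tray.

{"name": "arm_command", "arguments": {
  "series": [
    [[-0.01,0,0,0,-0.3,2.5,0.4],[-0.01,0,0,0,-0.4,3.6,0.4],[-0.01,0,0,0,-0.45,3.6,0.4],[-0.01,0,0,0,-0.5,3.6,0.4],[-0.01,0,0,0,-0.55,3.6,0.4],[-0.01,0,0,0,-0.6,3.6,0.4],[-0.01,0,0,0,-0.65,3.5,0.4],[-0.01,0,0,0,-0.7,3.0,0.4],[-0.01,0,0,0,-0.6,2.0,0.4],[0,0,0,0,0,0,0.4]]
  ]
}}

```text
time: 21.65
tool_pos: [0.43, -0.3185, 0.2226]
tcp_rot: [1.239, 1.224, -1.25]
wrist_force: [1.1, 0.2, -1.4]
width: 0.586
```

```bash
python3 p.py "[(.4404,-.3464,.22,-1.4,1)]" .4
```

```text
t 21.65 pos [ 0.43   -0.3185  0.2226] psi -2.25 down [-0.027  0.019 -0.999] F [ 1.1  0.2 -1.4] w 0.586 q [-0.68  0.04  1.92 -0.    1.22 -0.64]
[[[-0.02,-0.02,0.03,0.18,1.15,2.75,0.4]]]
```

{"name": "arm_command", "arguments": {
  "series": [
    [[-0.01,-0.01,0.02,0,0.6,1.4,0.4],[0,-0.01,0.01,0,0.4,1.0,0.4],[0,0,0,0,0,0,0.4],[0,0,0,2.5,0,0,0.4],[0,0,0,3,0,0,0.4],[0,0,0,2.5,0,0,0.4],[0,0,0,0.8,0,0,0.4],[0,0,0,0,0,0,0.4]]
  ]
}}

```text
time: 22.45
tool_pos: [0.4425, -0.3405, 0.1294]
tcp_rot: [1.23, 1.194, -1.224]
wrist_force: [-0.5, 0.7, -1.8]
width: 0.576
```

```bash
python3 p.py "[(.4404,-.3464,.12,-1.4,1)]" .4
python3 - <<'E'
from ang import *
p,d=bot.read_camera("wrist");cv2.imwrite("pics/w8.png",p)
E
```

```text
t 22.45 pos [ 0.4425 -0.3405  0.1294] psi -1.43 down [ 0.005 -0.    -1.   ] F [-0.5  0.7 -1.8] w 0.576 q [-0.7   0.15  1.98  0.    1.01 -0.68]
[[[-0,0,-0,0.94,-0.2,0.59,0.4]]]
```

View pics/w8.png

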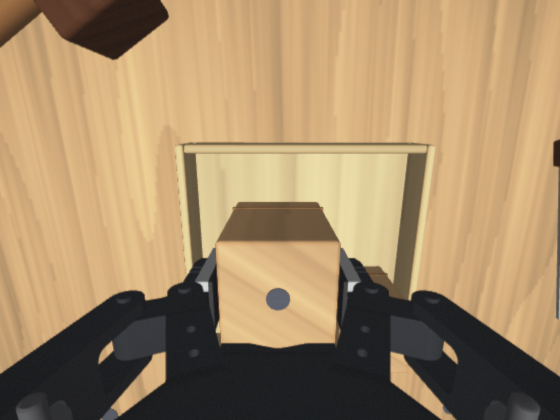

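Foot aligned with the tray, the tray's far-side square just visible at (378,275), clear of the finger by ~35 mm. Lower.

{"name": "arm_command", "arguments": {
  "series": [
    [[0,0,0,0.5,-0.2,0.5,0.4],[0,0,0,1,0,0,0.4],[0,0,0,1.5,0,0,0.4],[0,0,0,1.5,0,0,0.4],[0,0,0,0.8,0,0,0.4],[0,0,0,0.3,0,0,0.4],[0,0,0,0,0,0,0.4]]
  ]
}}

```text
time: 23.2
tool_pos: [0.4438, -0.3486, 0.0743]
tcp_rot: [1.229, 1.184, -1.222]
wrist_force: [0.5, 0.7, -0.1]
width: 0.579
```

```bash
python3 p.py "[(.4404,-.3464,.0665,-1.4,1)]" .4
```

```text
t 23.2 pos [ 0.4438 -0.3486  0.0743] psi -1.42 down [ 0.012 -0.006 -1.   ] F [ 0.5  0.7 -0.1] w 0.579 q [-0.71  0.23  2.01  0.    0.89 -0.69]
[[[-0,0.01,-0.01,0.78,-0.35,-0.22,0.4]]]
```

{"name": "arm_command", "arguments": {
  "series": [
    [[0,0.01,-0.01,0,-0.3,-0.2,0.4],[0,0,0,0.4,0,0,0.4],[0,0,0,0.3,0,0,0.4],[0,0,0,0.15,0,0,0.4],[0,0,0,0,0,0,0.4]]
  ]
}}

```text
time: 23.7
tool_pos: [0.4416, -0.3473, 0.0668]
tcp_rot: [1.231, 1.197, -1.224]
wrist_force: [0.5, -1.3, -1.5]
width: 0.58
```

```bash
python3 p.py "[(.4404,-.3464,.0655,-1.4,1)]" .4
```

```text
t 23.7 pos [ 0.4416 -0.3473  0.0668] psi -1.43 down [ 0.004  0.003 -1.   ] F [ 0.5 -1.3 -1.5] w 0.58 q [-0.71  0.24  2.01  0.01  0.89 -0.69]
[[[-0,-0,-0,0.13,-0.13,-0.08,0.4]]]
```

{"name": "arm_command", "arguments": {
  "series": [
    [[0,0,0,0.2,0,0,0.4],[0,0,0,0.2,0,0,0.4]]
  ]
}}

```text
time: 23.9
tool_pos: [0.4421, -0.3477, 0.0653]
tcp_rot: [1.231, 1.197, -1.224]
wrist_force: [-6.5, 6.3, 22.0]
width: 0.582
```

Contact. Relax and release.

{"name": "arm_command", "arguments": {
  "series": [
    [[0,0,0,-0.05,0,0,0.4],[0,0,0,0,0,0,0.4],[0,0,0,0,0,0,0.6],[0,0,0,0,0,0,0.65],[0,0,0,0,0,0,0.7],[0,0,0,0,0,0,0.72],[0,0,0,0,0,0,0.72]]
  ]
}}

```text
time: 24.6
tool_pos: [0.4429, -0.3483, 0.0667]
tcp_rot: [1.231, 1.194, -1.223]
wrist_force: [0.9, -0.2, -0.1]
width: 0.719
```

Run:
```python
from h import *
st()
p,d=bot.read_camera("wrist");cv2.imwrite("pics/w9.png",p)
```

```text
t 24.6 pos [ 0.4429 -0.3483  0.0667] psi -1.42 down [ 0.005  0.001 -1.   ] F [ 0.9 -0.2 -0.1] w 0.719 q [-0.71  0.24  2.01  0.01  0.89 -0.69]
```

View pics/w9.png

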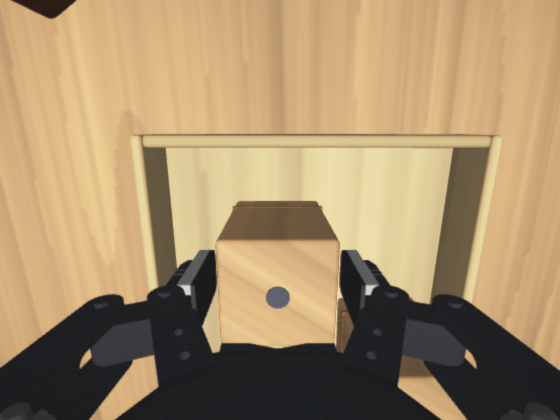

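Foot released and standing; rise straight up and check everything.

{"name": "arm_command", "arguments": {
  "series": [
    [[0,0,0,-1.5,0,0,0.72],[0,0,0,-3,0,0,0.72],[0,0,0,-4,0,0,0.72],[0,0,0,-4,0,0,0.72],[0,0,0,-4,0,0,0.72],[0,0,0,-2,0,0,0.72],[0,0,0,0,0,0,0.72],[0,0,0,0,0,0,0.72]]
  ]
}}

```text
time: 25.45
tool_pos: [0.4412, -0.348, 0.2647]
tcp_rot: [1.23, 1.193, -1.223]
wrist_force: [-0.9, -0.2, 0.3]
width: 0.719
```

Run:
```python
from ang import *
st()
p,d=bot.read_camera("top");cv2.imwrite("pics/t9.png",p);pegs(p,170.3)
w=cloud("top",d)
for n,c in (("R",(.433,.329)),):
    m=(np.abs(w[...,2]-.076)<.006)&(np.hypot(w[...,0]-c[0],w[...,1]-c[1])<.04)
    q=(w[m][:,:2]*1000).astype(np.float32);print(n,len(q),cv2.minAreaRect(q),w[m][:,2].mean(),w[m][:,2].std())
p,d=bot.read_camera("side");cv2.imwrite("pics/s9.png",p)
w=cloud("side",d);c=(.442,-.348);m=(np.abs(w[...,2]-.076)<.006)&(np.hypot(w[...,0]-c[0],w[...,1]-c[1])<.04)
q=(w[m][:,:2]*1000).astype(np.float32);print("S",len(q),cv2.minAreaRect(q),w[m][:,2].mean())
```

```text
t 25.45 pos [ 0.4412 -0.348   0.2647] psi -1.42 down [ 0.007 -0.    -1.   ] F [-0.9 -0.2  0.3] w 0.719 q [-0.71  0.04  1.84  0.    1.26 -0.69]
[(0, 170.2, 0.1725, 40), (1, 170.43, 0.1721, 34), (2, 170.4, 0.1729, 37), (3, 170.12, 0.1734, 39)]
R 389 ((435.2059020996094, 325.8808288574219), (46.969505310058594, 47.782806396484375), 1.9627351760864258) 0.07700110472041209 0.002001142818941182
S 719 ((443.6308898925781, -349.70257568359375), (50.97226333618164, 51.093135833740234), 87.53307342529297) 0.0758939820967513
```

View pics/t9.png

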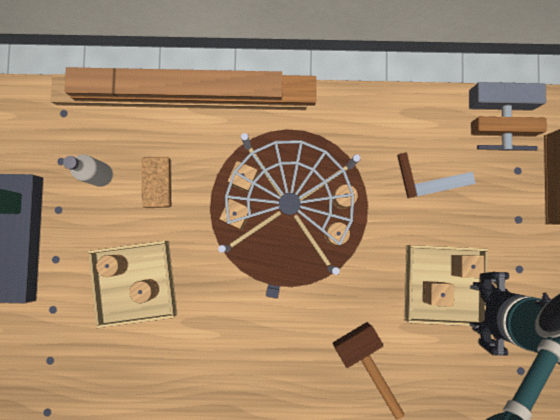

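View pics/s9.png

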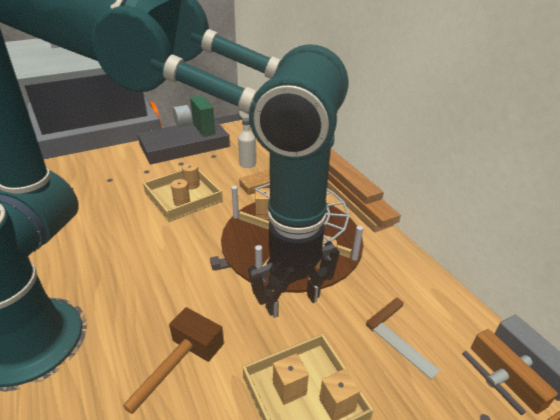

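All four tray feet stand ((108,265), (140,292), (443,294), (473,265) from above), the four side-pocket feet, sanding block and try square are in place, and the pocket faces the pointer. Handing in.

```bash
python3 -c "
from workcell import bot
print(bot.finish_job())"
```

```text
the job is handed in; nothing more can be done
None
```

I turned the carousel about 92° by its peg until the mixed pocket faced the front pointer. It came to rest with the feet standing, and I then moved the round foot and the square foot to their own trays. I lowered each foot until it touched the tray floor before letting go, and handed the job in at about 25.5 s of the 72 s allowed.

**Last checks**
- **Carousel:** the pegs read 170.1–170.4° against a pointer direction of about 170.2° (my estimates ran from 170.1° to 170.2°). It did not move while I took the feet out.
- **Feet placed:** both tops are at about 76–77 mm, as expected for a foot standing on the tray floor. The round foot is at about (0.435, 0.326) and the square one at (0.444, -0.350), both well inside the tray walls.
- **Everything else:** the feet left on the carousel and in the trays, the try square and the sanding block look undisturbed in the final pictures.
- **Forces:** the highest wrist force I read was about 33 N, briefly, as the round foot touched its tray floor. I only read it at the end of each command.

**Disagreements:** the top and wrist cameras differed by up to about 3 mm on foot positions. I used the wrist camera's values for grasping, and no check failed.

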